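Set and lock the medicine carousel

TASK

Turn the medicine carousel by its knob until the whole cross mark shows in the fixed steel window. Then push the locking bolt gently inwards until it is fully home in the wheel's rim notch, with the cross still showing in the window, and leave everything else where it stands. If the bolt stops short on the rim, do not force it: draw it back, turn the wheel a touch and try again.

Things in the scene. Friction and masses are not known exactly. Their poses are not given: they have to be found in the camera images.
- housing: The dispenser's fixed grey base: deck 210 mm (its x) by 265 mm (its y, from -100 to +165 mm), deck top 30 mm above the table. Origin on the table straight below the wheel's upright axis; z up. The steel window is on its -x side over the wheel, the locking bolt on its +y side.
- window (a point): Centre of the 30 mm (x) by 36 mm (y) opening in the fixed steel window frame over the wheel, 57 mm from the wheel's axis towards the housing's -x, 65 mm above the table (top of the frame). The frame is 58 mm wide and 5 mm thick; its inner edge is 36 mm from the axis. Axes as the housing's.
- wheel: Pale wheel with a grey rim, 150 mm across, top face 56 mm above the table; turns either way without stops about its upright axis, stiff (0.15 N m), stays where left. Six compartments, each with its own black mark: cross, bar, ring, two dots, square, one dot. Origin on the axis, 32 mm above the table; x along the knob's bar, the cross at -x. Rim: V notches (10 mm wide), 60 degrees apart.
- knob (a point): Centre of the bar knob fixed on top of the wheel, on the wheel's axis, 90 mm above the table; axes as the wheel's. The bar is 46 mm long (x), 14 mm wide (y), from 64 to 108 mm above the table; grasp it across its width.
- cross (a point): Centre of the cross mark (18 mm) on the wheel's top face, 57 mm from the axis, 56 mm above the table; axes as the wheel's. With the cross centred in the window a rim notch stands roughly before the bolt: the rim is not true to the marks, the notch may be up to 10 mm (8 degrees of turn) to either side, differing each time, and only trying the bolt tells.
- bolt: Steel bolt sliding along the housing's y; -y locks. Origin: centre of its round nose (6.4 mm across), 43 mm above the table, at housing x = 0, y = 90 mm fully back, 72 mm seated in a notch (18 mm travel); on the rim it stops after 12 mm. Drags with 3.5 N, stays where left. A notch up to 4 mm (3 degrees) out of line still takes the nose and is drawn true. Over 25 N on the wheel is forcing it.
- bolt_tab (a point): Centre of the bolt's upright grey tab, 14 x 14 mm, rising from 46 to 96 mm above the table (this point at 79 mm), 45 mm further out (housing +y) than the nose: y = 135 mm fully back, 117 mm seated. Pinch it from above or push its outer face. The guide beside the bolt is 58 mm high and ends at y = 108 mm. Axes as the housing's.
- pill_bottle: Bystander, to be left alone: white plastic jar, 42 mm across, 75 mm tall, beyond the dispenser. Origin at the centre of its underside.
- tape_roll: Bystander, to be left alone: roll of paper tape lying flat, 68 mm across, 22 mm high, beside the dispenser. Origin at the centre of its underside.
- pill_cup: Bystander, to be left alone: small clear cup, 34 mm across, 28 mm tall, standing on a far corner of the dispenser's deck. Origin at the centre of its underside.
- glove_box: Bystander, to be left alone: cardboard box 120 x 230 x 75 mm. Origin at the centre of its underside.
- gauze_box: Bystander, to be left alone: green box 100 x 140 x 60 mm. Origin at the centre of its underside.
- bowl: Bystander, to be left alone: steel bowl, 140 mm across, 45 mm high. Origin at the centre of its underside.
- gel_bottle: Bystander, to be left alone: clear bottle, 60 mm across, 150 mm tall. Origin at the centre of its underside.

How it is judged:
On the way, in this order (a step that is already met when the one before it is completed fails the run):
1. the whole cross shows in the window (within 9 mm of its middle line) while the bolt is still back (at least 8 mm short of home) (y of cross in the frame of housing between -0.009 and 0.009 m and x of cross in the frame of housing below 0 m and y of bolt_tab in the frame of housing above 0.125 m), for 0.2 s.
2. the bolt is home in the notch with the cross in the window (y of cross in the frame of housing between -0.009 and 0.009 m and x of cross in the frame of housing below 0 m and y of bolt_tab in the frame of housing below 0.1191 m), for 0.2 s.
At the end, for the whole second after the job is handed in: The whole cross shows in the window, within 9 mm of its middle line, the bolt is home in the notch (within 2 mm of seated), and wheel and bolt are at rest and released (all of step 2 and angular speed of wheel below 0.05 rad/s and linear speed of bolt below 0.01 m/s); the robot touches nothing.
It fails at once if the bolt is pressed against the wheel with more than 25 N (contact force between bolt and wheel above 25 N).
It fails at once if a bystander is pushed more than 30 mm (distance of any of pill_bottle, tape_roll, pill_cup, glove_box, gauze_box, bowl, gel_bottle from where it was at the start of the episode above 0.03 m).
It also fails if it takes over 72 s, if anything falls off the work surface, if the arm or the gripper's body presses on something with over 40 N, if the wrist force passes 120 N, or if a joint passes its speed limit or range.

ROBOT

A 6-joint arm with a two-finger parallel gripper is mounted at the origin on the work surface. World frame = base frame: x ahead of the robot, y to its left, z up, the work surface at z = 0. Lengths are in m, angles in rad, forces in N, time in s.
With the tool pointing down it reaches from about 0.35 to 0.925 m from the base axis. Payload 6.4 kg.
Tool frame: the origin (TCP) lies at the very end of the fingers, on their centre line; the grasp point (between the pads) lies 19 mm behind it; z points along the fingers, y is the direction in which the jaws open and shut (so a half turn about z gives the same grasp; the last joint's range is limited). The gripper opens to 85 mm and grips with 20 to 120 N. Pads are 22 mm wide; open, the fingers measure 114 mm over their backs; the gripper's body (76 mm by 85 mm) begins 54 mm behind the grasp point. The pads swing forward as they close: fully open they stand 13 mm farther back than shut.
Start: joints at [-1.277, 0.245, 1.558, -0, 1.339, -0.174], TCP at [0.293, -0.58, 0.231] pointing down, gripper open.
Joint ranges: [-3.13, 3.13], [-1.02, 2.26], [0.13, 2.54], [-0.95, 4.09], [0.21, 2.88], [-2.74, 2.74]. Speed limits (rad/s): [2.57, 2.57, 3.14, 3.14, 3.14, 3.14].

INTERFACE

Orientations are given as [roll, pitch, yaw] about the fixed x, y, z axes, in that order (R = Rz(yaw) Ry(pitch) Rx(roll)).
In Python, from cell import sensors, imaging, job, nets gives the robot as it stands.
- The arm moves only by the tool drive_tool, never from a script. Its arguments are lists of equal length, an entry for each row: "slide": the shift along the tool's x, y, z in mm, a list of three; "rot": the turn, a rotation vector about the tool's x, y, z in rad, a list of three; "gripper": the gripper's target within -1 to 1 (shut at 1, half-way at 0, fully open at -1). In form: {"slide": [[x, y, z], ...], "rot": [[wx, wy, wz], ...], "gripper": [gripper, ...]}. A call has exactly 8 rows; each row shifts and turns the pose as measured when the row begins, along the tool's axes as they then stand; what a row does not reach is not made up. A row lasts 1/10 s, in which the tool goes at most 50 mm and 8.59 degrees, less where a joint would pass 70% of its speed; a pose out of reach is approached as far as the arm can. A call is refused whole if a number of a shift passes 50 or a number of a turn 0.15, either way. A call with a gripper value outside its range is refused whole. The fingers move at their own pace and stop on an object; "newtons" is the grip in N (left out, the last holds). Time passes only in rows, so rows that do not move let the fingers close, or fill a call up. It gives the time, the measured TCP pose, the force and the opening at its end, in the units of the state.
- sensors.get_obs(): the state, without advancing time (a new reading comes with each control period).
- imaging.capture(name): name is "scene" or "top" or "wrist"; returns a dict with "img" (384x512x3 uint8, red, green, blue), "vfov" (degrees; the focal length in pixels is half the picture's height over the tangent of half this angle, whatever the lens; pixels are square), "cx", "cy" (the principal point, pixels), "xyz" and "rotation" of the camera in the world; the wrist camera has in their place "T_tool_cam" (4x4, takes a point from camera to tool coordinates, whose origin is the TCP and whose axes are the flange's). Camera axes: x right, y down, z forward; pixel columns grow to the right and rows downward; lengths in m; the calibration is good to about 2 mm. The wrist camera is an equidistant fisheye: a pixel r from the principal point sees the ray r / f radians off the axis. A picture is of the moment at which its call begins: read the wrist's pose just before it. There is no depth.
- job.finish_job(): hands the job in, once; it reports no verdict.
Trained networks look in a picture, given as the dict that the camera call returned (one of the last four; its "shot" number tells which), for a name from the list of things; names that differ only in an ending like _2 or _b are one class to them, and where a whole thing is asked for, a point or a joint stands for the part that bears it (a point fixed in the world has none). Each returns a list of dicts, best first, with "score" (0 to 1); they miss things now and then, are a little off and sometimes report something else, mostly with a low value. They report only what shows in the picture. A call takes as long as a camera call.
- nets.cut_out(target, picture): "region" (384x512 bool, what is visible of it) and "bbox" ([left, top, right, bottom] in pixels, round what is visible of it).
The state is a dict: "clock": time; "q": joint angles; "qd": joint speeds; "effort": joint torques, N m; "eef_pos": TCP position; "tcp_rot": TCP orientation; "ft_force": force on the tool from outside, world axes, zero at the start; "moment": the same for the moment, N m; "gripper_width": opening from 0.0 (shut) to 1.0 (fully open).
Only numpy, scipy, OpenCV 4.12 (cv2) and the standard library are available. Lean on these libraries where they do the work, as an engineer would, in place of code of your own. Each camera call takes 0.05 s, during which the arm holds its last target.

## Working session

There is one attempt and no reset: what is moved stays moved. The work goes in short steps, Python scripts to look and compute and a tool call to move; the robot and the scene stay as the last step left them, time stands still between calls to the robot, and variables do not carry over. Pictures are saved under pics/ and viewed, and the job is handed in when it is done.

Besides the shell and the picture viewer there is one more tool, called after "Request:" by a JSON object that holds its "api" and its "payload". drive_tool: Moves the arm, as the interface text tells. Its arguments: {"type":"object","properties":{"slide":{"type":"array"},"rot":{"type":"array"},"gripper":{"type":"array"},"newtons":{"type":"number"}},"required":["slide","rot","gripper"]}

```bash
ls; mkdir -p pics; cat > h.py <<'E'
import numpy as np, cv2
from cell import sensors, imaging, job, nets
def save(c,n,s=1.5):
    im=cv2.resize(c["img"][:,:,::-1],None,fx=s,fy=s); cv2.imwrite(f"pics/{n}.png",im)
def px(c,P):
    f=192/np.tan(np.radians(c["vfov"])/2); p=np.array(c["rotation"]).T@(np.array(P)-c["xyz"])
    return np.array([c["cx"]+f*p[0]/p[2],c["cy"]+f*p[1]/p[2]])
def ray(c,u,v,z):
    f=192/np.tan(np.radians(c["vfov"])/2); d=np.array(c["rotation"])@np.array([(u-c["cx"])/f,(v-c["cy"])/f,1.])
    o=np.array(c["xyz"]); return o+d*(z-o[2])/d[2]
E
python3 - <<'E'
from h import *
print(sensors.get_obs())
for n in("scene","top"):
    c=imaging.capture(n); save(c,n+"0"); print(n,c["vfov"],c["cx"],c["cy"],c["xyz"],c["rotation"])
    for t in("window","wheel","knob","cross","bolt","bolt_tab","housing"):
        for r in nets.cut_out(t,c)[:2]:
            m=r["region"]; vs,us=np.nonzero(m); print(t,round(r["score"],2),r["bbox"],us.mean().round(1),vs.mean().round(1),m.sum())
E
```

```text
pics
{'clock': 0.0, 'q': array([-1.27712407e+00,  2.45815638e-01,  1.55902650e+00, -2.70646220e-05,
        1.33872139e+00, -1.74099357e-01]), 'qd': array([ 0.00127943, -0.00042909,  0.00054098, -0.00014185, -0.00060848,
       -0.00104044]), 'effort': array([ 8.92314056e-04, -4.29502738e+01, -3.26125968e+01, -1.10843487e-04,
        5.37902044e-03, -1.05883029e-05]), 'eef_pos': array([ 0.29291617, -0.57962071,  0.23017262]), 'tcp_rot': array([-3.13964701e+00, -3.15468309e-04,  4.67777555e-01]), 'ft_force': array([-0.77899999,  0.04478047,  0.15199324]), 'moment': array([ 0.06233221,  0.00213311, -0.03105522]), 'gripper_width': 1.003014708093559}
scene 57.47973504559901 256.8774635866032 190.53456326278067 [ 0.98086461 -0.78324923  0.65104694] [-2.16734391  0.02415437  0.50515009]
window 0.6 [211.3, 151.6, 311.0, 220.6] 261.4 186.8 3422
wheel 0.69 [234.8, 164.1, 282.7, 200.8] 258.4 184.3 1115
knob 0.87 [232.2, 161.4, 282.4, 199.5] 257.9 184.1 1125
knob 0.33 [212.3, 150.3, 311.4, 223.2] 261.7 186.7 3523
cross 0.78 [235.2, 164.5, 279.6, 203.3] 258.1 184.5 1084
bolt 0.67 [279.9, 154.6, 285.7, 164.0] 282.5 161.2 66
bolt 0.61 [31.1, 251.8, 165.6, 371.6] 100.8 307.7 8087
housing 0.83 [212.9, 152.5, 311.4, 218.9] 261.4 186.8 3579
top 49.33606391965984 262.88437602617074 186.22905796039393 [ 0.4693266  -0.07772608  1.4600534 ] [-3.05359506  0.01230804 -1.54119219]
window 0.58 [183.1, 170.2, 271.7, 240.0] 227.1 206.7 4599
wheel 0.89 [213.6, 184.5, 259.8, 231.3] 236.6 206.9 1406
knob 0.79 [216.2, 182.7, 256.2, 231.1] 236.7 206.9 1427
knob 0.23 [187.8, 168.4, 272.9, 245.5] 227.2 207.1 4621
cross 0.8 [217.4, 184.4, 259.3, 230.4] 236.8 206.6 1355
bolt_tab 0.38 [190.2, 194.6, 201.2, 201.1] 197.5 199.3 44
housing 0.59 [186.1, 169.6, 271.6, 245.3] 227.7 206.8 4712
```

```bash
python3 - <<'E'
import cv2
a=cv2.imread("pics/top0.png"); 
cv2.imwrite("pics/top0c.png",cv2.resize(a[220:400,240:440],None,fx=4,fy=4,interpolation=cv2.INTER_CUBIC)[:600])
a=cv2.imread("pics/scene0.png"); cv2.imwrite("pics/scene0c.png",cv2.resize(a[200:350,290:490],None,fx=4,fy=4,interpolation=cv2.INTER_CUBIC))
E
```

```text
(no output)
```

View pics/top0.png

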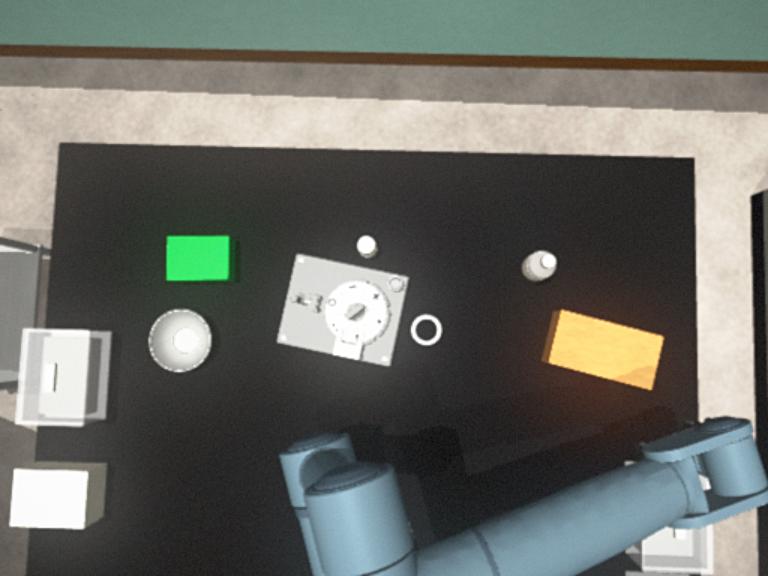

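View pics/scene0.png

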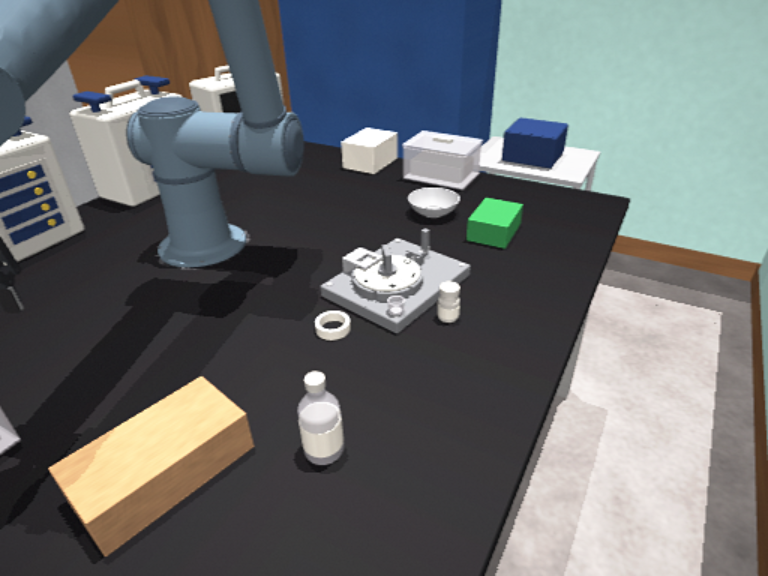

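```bash
sleep 1
```

```text
(no output)
```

View pics/top0c.png

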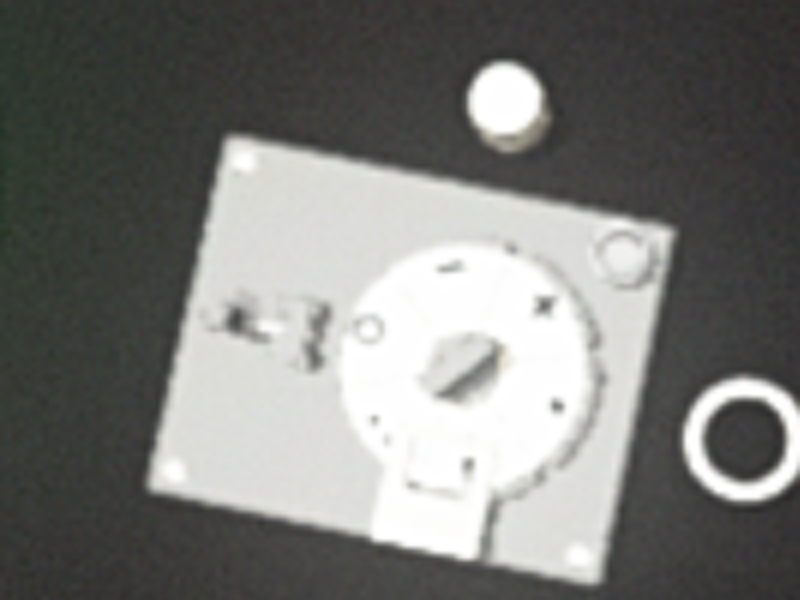

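View pics/scene0c.png

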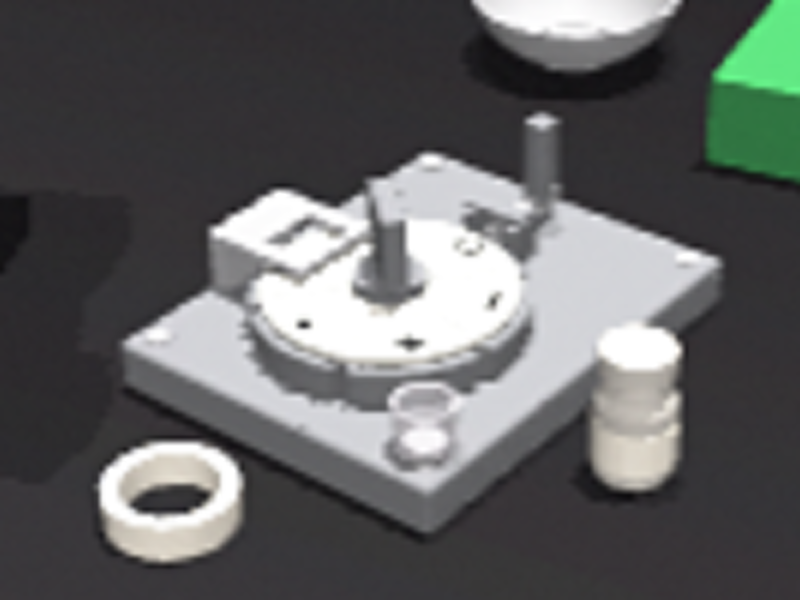

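```bash
cat >> h.py <<'E'
from scipy.spatial.transform import Rotation as Rn
_r=ray;_p=px
def fx(c):
    c=dict(c); r=np.array(c["rotation"])
    if r.size==3: c["rotation"]=Rn.from_euler("xyz",r).as_matrix()
    return c
def ray(c,u,v,z): return _r(fx(c),u,v,z)
def px(c,P): return _p(fx(c),P)
E
python3 - <<'E'
from h import *
from scipy.optimize import least_squares
c=imaging.capture("top")
cr=lambda u,v:((u/4+240+.5)/1.5-.5,(v/4+220+.5)/1.5-.5)
L=[(105,165),(105,-100),(-105,-100),(-105,165)]; U=[(228,135),(676,230),(602,583),(150,490)]
W=[ray(c,*cr(*u),.03)[:2] for u in U]; print(np.round(W,4))
def f(p):
    R=np.array([[np.cos(p[2]),-np.sin(p[2])],[np.sin(p[2]),np.cos(p[2])]])
    return np.concatenate([p[:2]+R@(np.array(l)/1000)-w for l,w in zip(L,W)])
s=least_squares(f,[.5,0,0]); print(s.x,np.round(s.fun*1000,1))
s2=imaging.capture("scene"); cs=lambda u,v:((u/4+290+.5)/1.5-.5,(v/4+200+.5)/1.5-.5)
for l,u in zip(L,[(722,262),(428,518),(122,345),(430,155)]):print(l,np.round(ray(s2,*cs(*u),.03)[:2],4))
x0,y0,th=s.x
print("cross",ray(c,*cr(543,305),.056),ray(s2,*cs(410,342),.056))
for P in [(552,292),(368,329),(450,267),(558,405)]: 
  pass
cw=ray(c,*cr(543,305),.056)[:2]-[x0,y0]; print(np.hypot(*cw),"cross angle in housing",np.degrees(np.arctan2(cw[1],cw[0])-th))
print("tab",ray(s2,*cs(541,122),.096),[x0-np.sin(th)*.135,y0+np.cos(th)*.135])
print("knob top scene",ray(s2,*cs(390,200),.108))
E
```

```text
[[ 0.6482  0.17  ]
 [ 0.6007 -0.0893]
 [ 0.3991 -0.053 ]
 [ 0.4437  0.2056]]
[ 0.5172471   0.02632283 -0.17588651] [ 1.3  0.5  2.5 -1.2 -2.7 -0.8 -1.   1.6]
(105, 165) [0.6539 0.1664]
(105, -100) [ 0.6144 -0.1072]
(-105, -100) [ 0.4025 -0.053 ]
(-105, 165) [0.452  0.2018]
cross [ 0.55394184 -0.01567201  0.056     ] [ 0.55564537 -0.01509282  0.056     ]
0.05576800803419045 cross angle in housing -38.775759674291855
tab [0.54585971 0.15779357 0.096     ] [np.float64(0.5408695451515279), np.float64(0.15924002239105906)]
knob top scene [0.52221229 0.02720291 0.108     ]
```

```bash
cat >> h.py <<'E'
X0=np.array([.5172,.0263]);TH=-.176
def hw(x,y): # housing mm -> world xy
    c,s=np.cos(TH),np.sin(TH); return X0+np.array([c*x-s*y,s*x+c*y])/1000
def plan(xyz,yaw,n,vmax=46,wmax=.145):
    o=sensors.get_obs(); p=np.array(o["eef_pos"]);R=Rn.from_euler("xyz",o["tcp_rot"])
    T=Rn.from_euler("xyz",[np.pi,0,yaw]); 
    for i in range(n):
        d=R.inv().apply(np.array(xyz)-p)*1000; w=(R.inv()*T).as_rotvec()
        k=n-i; d=d/k; w=w/k
        d*=min(1,vmax/max(1e-9,np.linalg.norm(d))); w*=min(1,wmax/max(1e-9,np.linalg.norm(w)))
        print(np.round(d,1).tolist(),np.round(w,3).tolist())
        p=p+R.apply(d)/1000; R=R*Rn.from_rotvec(w)
    print("end",p,R.as_euler("xyz"))
E
python3 -c "
from h import *
plan([.5172,.0263,.22],np.radians(131.1),16)"
```

```text
[29.6, -27.5, 0.7] [-0.0, -0.0, -0.114]
[32.5, -24.0, 0.7] [-0.0, -0.0, -0.114]
[35.0, -20.1, 0.7] [-0.0, -0.0, -0.114]
[37.1, -16.0, 0.7] [-0.0, -0.0, -0.114]
[38.7, -11.7, 0.7] [-0.0, -0.0, -0.114]
[39.8, -7.2, 0.7] [-0.0, -0.0, -0.114]
[40.3, -2.7, 0.7] [-0.0, -0.0, -0.114]
[40.4, 1.9, 0.7] [-0.0, -0.0, -0.114]
[39.9, 6.5, 0.7] [-0.0, -0.0, -0.114]
[38.9, 11.0, 0.7] [-0.0, -0.0, -0.114]
[37.4, 15.3, 0.7] [-0.0, -0.0, -0.114]
[35.4, 19.5, 0.7] [-0.0, -0.0, -0.114]
[33.0, 23.4, 0.7] [-0.0, -0.0, -0.114]
[30.1, 26.9, 0.7] [-0.0, -0.0, -0.114]
[26.9, 30.2, 0.7] [-0.0, -0.0, -0.114]
[23.3, 33.0, 0.7] [-0.0, -0.0, -0.114]
end [0.5172 0.0263 0.22  ] [-3.14159265  0.          2.28812665]
```

Request:
{"api": "drive_tool", "payload": {"slide": [[30, -27, 0], [32, -24, 0], [35, -20, 0], [37, -16, 0], [39, -12, 0], [40, -7, 0], [40, -3, 0], [40, 2, 0]], "rot": [[0, 0, -0.114], [0, 0, -0.114], [0, 0, -0.114], [0, 0, -0.114], [0, 0, -0.114], [0, 0, -0.114], [0, 0, -0.114], [0, 0, -0.114]], "gripper": [-1, -1, -1, -1, -1, -1, -1, -1]}}

```text
clock: 1.7
eef_pos: [0.4023, -0.27, 0.2311]
tcp_rot: [3.139, 0.003, 1.408]
ft_force: [-0.3, -0.6, 0.1]
gripper_width: 0.993
```

```bash
python3 -c "
from h import *
plan([.5172,.0263,.22],np.radians(131.1),8)"
```

```text
[38.9, 8.2, 1.3] [0.0, 0.0, -0.11]
[37.8, 12.4, 1.3] [0.0, 0.0, -0.11]
[36.2, 16.4, 1.3] [0.0, 0.0, -0.11]
[34.1, 20.3, 1.4] [0.0, 0.0, -0.11]
[31.7, 23.9, 1.4] [0.0, 0.0, -0.11]
[28.9, 27.3, 1.4] [0.0, 0.0, -0.11]
[25.7, 30.3, 1.4] [0.0, 0.0, -0.11]
[22.2, 32.9, 1.4] [0.0, 0.0, -0.11]
end [0.5172 0.0263 0.22  ] [ 3.14159265e+00 -2.22044605e-16  2.28812665e+00]
```

Request:
{"api": "drive_tool", "payload": {"slide": [[39, 8, 1], [38, 12, 1], [36, 16, 1], [34, 20, 1], [32, 24, 1], [29, 27, 1], [26, 30, 1], [22, 33, 1]], "rot": [[0, 0, -0.11], [0, 0, -0.11], [0, 0, -0.11], [0, 0, -0.11], [0, 0, -0.11], [0, 0, -0.11], [0, 0, -0.11], [0, 0, -0.11]], "gripper": [-1, -1, -1, -1, -1, -1, -1, -1]}}

```text
clock: 2.5
eef_pos: [0.5138, 0.0413, 0.2248]
tcp_rot: [3.139, 0.011, 2.325]
ft_force: [1.2, -0.5, 0.5]
gripper_width: 1.003
```

```bash
cat >> h.py <<'E'
def wcap(n,s=1.5):
    o=sensors.get_obs(); c=imaging.capture("wrist"); c["p"]=np.array(o["eef_pos"]);c["R"]=Rn.from_euler("xyz",o["tcp_rot"]).as_matrix(); save(c,n,s); return c
def wray(c,u,v,z):
    f=192/np.tan(np.radians(c["vfov"])/2); x,y=u-c["cx"],v-c["cy"]; r=np.hypot(x,y); a=r/f
    d=np.array([np.sin(a)*x/max(r,1e-9),np.sin(a)*y/max(r,1e-9),np.cos(a)]); T=np.array(c["T_tool_cam"])
    o=c["p"]+c["R"]@T[:3,3]; d=c["R"]@T[:3,:3]@d; return o+d*(z-o[2])/d[2]
def wpx(c,P):
    f=192/np.tan(np.radians(c["vfov"])/2);T=np.array(c["T_tool_cam"])
    q=T[:3,:3].T@(c["R"].T@(np.array(P)-c["p"])-T[:3,3]); a=np.arctan2(np.hypot(q[0],q[1]),q[2]); k=f*a/np.hypot(q[0],q[1])
    return np.array([c["cx"]+k*q[0],c["cy"]+k*q[1]])
def rectify(c,z,name,cen=(0,20),half=(130,160),mmpp=.5):
    # top-down map at height z in the housing frame: image right = +y... rows: +x up
    xs=np.arange(cen[0]+half[0],cen[0]-half[0],-mmpp); ys=np.arange(cen[1]+half[1],cen[1]-half[1],-mmpp)
    A=np.zeros((len(xs),len(ys),2),np.float32)
    X,Y=np.meshgrid(xs,ys,indexing="ij"); cc,s=np.cos(TH),np.sin(TH)
    P=np.stack([X0[0]+(cc*X-s*Y)/1000,X0[1]+(s*X+cc*Y)/1000,np.full_like(X,z)],-1)
    f=192/np.tan(np.radians(c["vfov"])/2);T=np.array(c["T_tool_cam"])
    q=((P-c["p"])@c["R"]-T[:3,3])@T[:3,:3]; h=np.hypot(q[...,0],q[...,1])+1e-9; k=f*np.arctan2(h,q[...,2])/h
    m=cv2.remap(c["img"][:,:,::-1].copy(),(c["cx"]+k*q[...,0]).astype(np.float32),(c["cy"]+k*q[...,1]).astype(np.float32),cv2.INTER_CUBIC)
    cv2.imwrite(f"pics/{name}.png",m); return m
E
python3 -c "
from h import *
print(sensors.get_obs()['q'])
c=wcap('w1'); print(c['vfov'],c['cx'],c['cy'],c['T_tool_cam'],c['p'])
rectify(c,.056,'r1')"
```

```text
[-0.13745187 -0.07312766  1.90950596 -0.00520804  1.29546271 -0.88981245]
65.70646984690485 251.43688368167062 194.81498804291135 [[-4.33360415e-04 -9.49527426e-01 -3.13683725e-01  8.02847649e-02]
 [ 9.99999905e-01 -4.26260062e-04 -9.12216735e-05 -9.08660263e-05]
 [-4.70933633e-05 -3.13683735e-01  9.49527521e-01 -1.41955950e-01]
 [ 0.00000000e+00  0.00000000e+00  0.00000000e+00  1.00000000e+00]] [0.51379728 0.04131543 0.22482085]
```

View pics/w1.png

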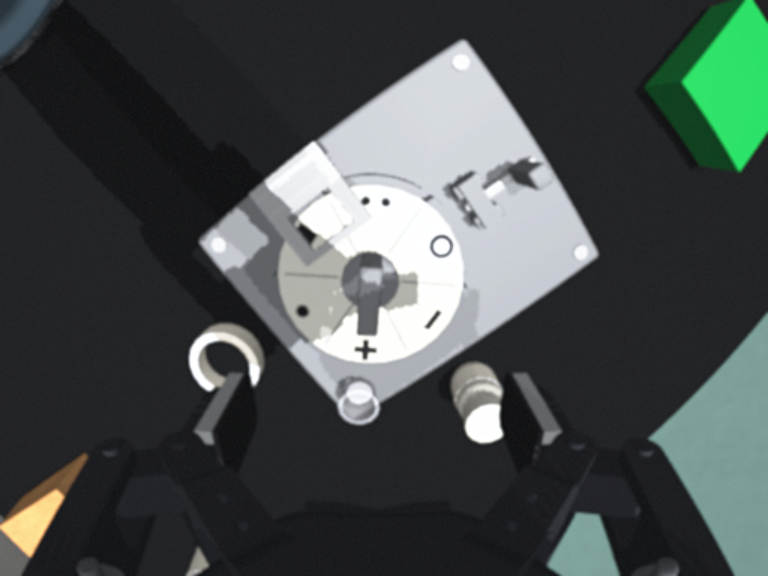

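View pics/r1.png

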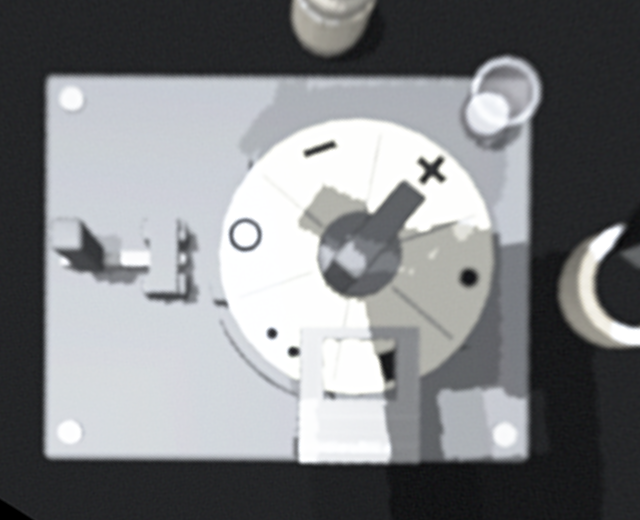

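```bash
python3 -c "
from h import *
print(sensors.get_obs()['eef_pos'],sensors.get_obs()['tcp_rot'])
plan([.5180,.0263,.20],np.radians(130.5),4)"
```

```text
[0.51469898 0.04587367 0.22474899] [3.13640276 0.00882618 2.33202714]
[-4.1, -2.8, 6.2] [0.001, 0.002, 0.014]
[-4.1, -2.7, 6.2] [0.001, 0.002, 0.014]
[-4.2, -2.7, 6.2] [0.001, 0.002, 0.014]
[-4.2, -2.6, 6.2] [0.001, 0.002, 0.014]
end [0.518  0.0263 0.2   ] [ 3.14159265e+00 -2.22044605e-16  2.27765467e+00]
```

Request:
{"api": "drive_tool", "payload": {"slide": [[-4, -3, 6], [-4, -3, 6], [-4, -3, 6], [-4, -3, 6], [0, 0, 0], [0, 0, 0], [0, 0, 0], [0, 0, 0]], "rot": [[0, 0.002, 0.014], [0, 0.002, 0.014], [0, 0.002, 0.014], [0, 0.002, 0.014], [0, 0, 0], [0, 0, 0], [0, 0, 0], [0, 0, 0]], "gripper": [-0.2, -0.2, -0.2, -0.2, -0.2, -0.2, -0.2, -0.2]}}

```text
clock: 3.35
eef_pos: [0.5163, 0.022, 0.1982]
tcp_rot: [3.137, -0.001, 2.267]
ft_force: [-0.8, 0.0, -0.6]
gripper_width: 0.598
```

```bash
python3 -c "
from h import *
o=sensors.get_obs(); print(o['eef_pos'],o['tcp_rot'],abs(o['qd']).max(),o['gripper_width'])
c=wcap('w2'); rectify(c,.056,'r2'); rectify(c,.03,'r2d')
for t in ('knob','wheel','cross','window','housing'):
  for r in nets.cut_out(t,c)[:1]: print(t,r['score'],r['bbox'])
"
```

```text
[0.51626083 0.02197539 0.19823619] [ 3.13730035e+00 -6.27326253e-04  2.26671585e+00] 0.004118576977424335 0.5978846853638934
knob 0.6 [184.7, 104.3, 328.5, 246.2]
wheel 0.57 [185.2, 105.1, 331.0, 248.4]
cross 0.98 [185.7, 104.2, 328.9, 245.0]
window 0.78 [132.7, 8.4, 416.9, 270.4]
housing 0.69 [132.3, 6.2, 418.4, 272.1]
```

View pics/r2.png

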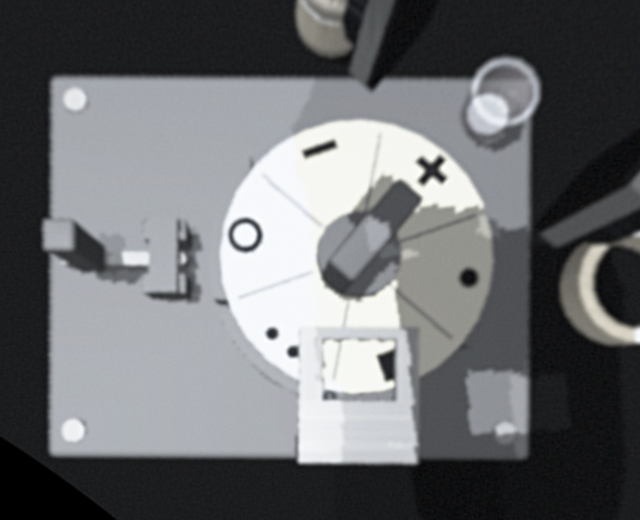

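View pics/r2d.png

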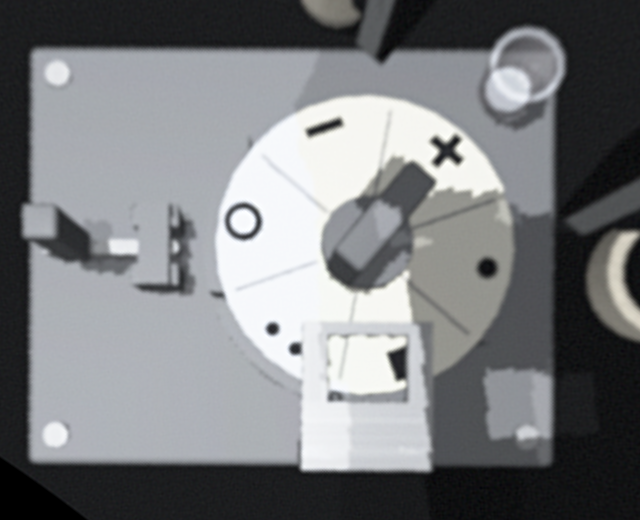

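```bash
sed -i 's/^X0=.*/X0=np.array([.5191,.0274]);TH=-.176/' h.py; python3 -c "
from h import *
plan([*X0,.076],2.248,6)"
```

```text
[0.3, 0.8, 20.4] [0.001, -0.0, 0.003]
[0.3, 0.8, 20.4] [0.001, -0.0, 0.003]
[0.3, 0.8, 20.4] [0.001, -0.0, 0.003]
[0.3, 0.9, 20.4] [0.001, -0.0, 0.003]
[0.3, 0.9, 20.4] [0.001, -0.0, 0.003]
[0.4, 0.9, 20.4] [0.001, -0.0, 0.003]
end [0.5191 0.0274 0.076 ] [3.14159265 0.         2.248     ]
```

Request:
{"api": "drive_tool", "payload": {"slide": [[0.5, 1, 22], [0.5, 1, 25], [0.5, 1, 25], [0.5, 1, 22], [0, 1, 15], [0, 0, 8], [0, 0, 3], [0, 0, 0]], "rot": [[0.001, 0, 0.003], [0.001, 0, 0.003], [0.001, 0, 0.003], [0.001, 0, 0.003], [0.001, 0, 0.003], [0, 0, 0.003], [0, 0, 0], [0, 0, 0]], "gripper": [-0.2, -0.2, -0.2, -0.2, -0.2, -0.2, -0.2, -0.2]}}

```text
clock: 4.45
eef_pos: [0.5216, 0.0279, 0.0766]
tcp_rot: [3.139, 0.004, 2.25]
ft_force: [0.4, 0.3, -0.6]
gripper_width: 0.605
```

```bash
python3 -c "
from h import *
c=wcap('w3')
plan([*X0,.076],2.248,1)"
```

```text
[1.4, -2.4, 1.0] [0.004, 0.004, 0.002]
end [0.5191 0.0274 0.076 ] [3.14159265 0.         2.248     ]
```

View pics/w3.png

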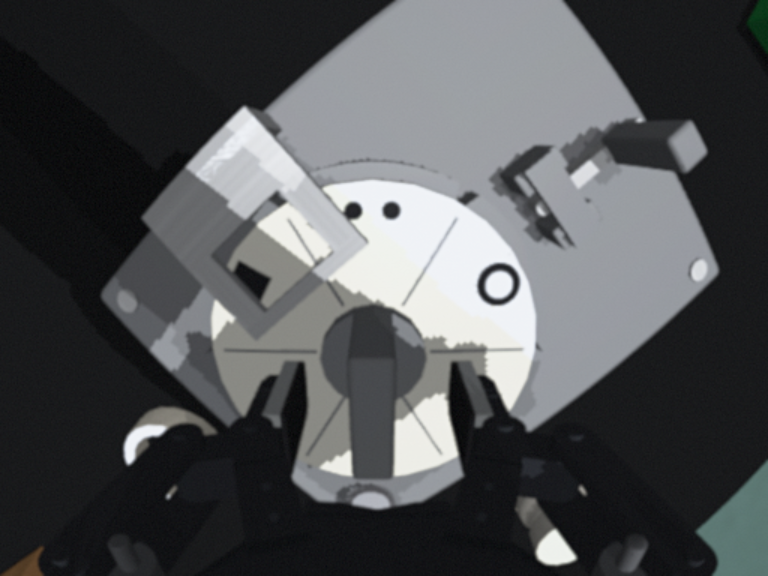

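Request:
{"api": "drive_tool", "payload": {"slide": [[1, -2, 0], [0, 0, 0], [0, 0, 0], [0, 0, 0], [0, 0, 0], [0, 0, 0], [0, 0, 0], [0, 0, 0]], "rot": [[0, 0, 0], [0, 0, 0], [0, 0, 0], [0, 0, 0], [0, 0, 0], [0, 0, 0], [0, 0, 0], [0, 0, 0]], "gripper": [1, 1, 1, 1, 1, 1, 1, 1], "newtons": 60}}

```text
clock: 5.3
eef_pos: [0.5205, 0.0267, 0.0793]
tcp_rot: [3.137, 0.008, 2.251]
ft_force: [0.7, -0.5, -2.0]
gripper_width: 0.151
```

```bash
python3 -c "
from h import *
o=sensors.get_obs(); print(o)
plan([*X0,.076],2.248,1)"
```

```text
{'clock': 5.3, 'q': array([-1.65807929e-01,  1.38592473e-01,  1.98679806e+00, -1.85692871e-03,
        1.00721307e+00, -8.45470365e-01]), 'qd': array([-0.00051027, -0.000808  ,  0.00017963,  0.00037892, -0.00096787,
        0.00015089]), 'effort': array([  0.15054761, -33.81434083, -27.81058431,   0.13743154,
        -0.06387325,   0.06491067]), 'eef_pos': array([0.52050277, 0.02665799, 0.07927859]), 'tcp_rot': array([3.13681118, 0.00777297, 2.25142513]), 'ft_force': array([ 0.69739421, -0.46957514, -2.03367765]), 'moment': array([-0.0706722 ,  0.05266047,  0.0412592 ]), 'gripper_width': 0.15140892446986193}
[1.5, -0.6, 3.3] [0.005, 0.008, 0.003]
end [0.5191 0.0274 0.076 ] [3.14159265 0.         2.248     ]
```

Request:
{"api": "drive_tool", "payload": {"slide": [[0, 0, 0], [0, 0, 0], [0, 0, 0], [0, 0, 0], [0, 0, 0], [0, 0, 0], [0, 0, 0], [0, 0, 0]], "rot": [[0, 0, 0.08], [0, 0, 0.12], [0, 0, 0.12], [0, 0, 0.12], [0, 0, 0.12], [0, 0, 0.12], [0, 0, 0.08], [0, 0, 0.04]], "gripper": [1, 1, 1, 1, 1, 1, 1, 1]}}

```text
clock: 6.1
eef_pos: [0.5193, 0.0263, 0.0793]
tcp_rot: [3.136, 0.005, 1.423]
ft_force: [-0.9, -0.6, -0.9]
gripper_width: 0.153
```

```bash
python3 -c "
from h import *
o=sensors.get_obs(); print(o['ft_force'],o['moment'],o['gripper_width'])
plan([*X0,.078],np.radians(-10.1),9)"
```

```text
[-0.8702578  -0.64514037 -0.9324113 ] [-0.18479328  0.10812652  0.18105454] 0.15337347187699213
[0.1, -0.0, 0.1] [0.001, -0.0, 0.145]
[0.1, -0.1, 0.1] [0.001, -0.0, 0.145]
[0.1, -0.1, 0.1] [0.001, -0.0, 0.145]
[0.1, -0.1, 0.1] [0.001, -0.0, 0.145]
[0.1, -0.1, 0.1] [0.001, -0.0, 0.145]
[0.1, -0.1, 0.1] [0.001, -0.0, 0.145]
[0.0, -0.1, 0.1] [0.001, -0.0, 0.145]
[0.0, -0.1, 0.1] [0.001, -0.0, 0.145]
[0.0, -0.1, 0.1] [0.001, -0.0, 0.145]
end [0.5191 0.0274 0.078 ] [3.14016755e+00 1.37656712e-04 1.17635923e-01]
```

Request:
{"api": "drive_tool", "payload": {"slide": [[0, 0, 0], [0, 0, 0], [0, 0, 0], [0, 0, 0], [0, 0, 0], [0, 0, 0], [0, 0, 0], [0, 0, 0]], "rot": [[0, 0, 0.1], [0, 0, 0.14], [0, 0, 0.14], [0, 0, 0.14], [0, 0, 0.14], [0, 0, 0.14], [0, 0, 0.12], [0, 0, 0.1]], "gripper": [1, 1, 1, 1, 1, 1, 1, 1]}}

```text
clock: 6.9
eef_pos: [0.518, 0.0272, 0.0793]
tcp_rot: [3.137, 0.002, 0.364]
ft_force: [1.0, 0.6, -1.9]
gripper_width: 0.154
```

```bash
python3 -c "
from h import *
o=sensors.get_obs(); print(o['ft_force'],o['moment'],o['gripper_width'],o['q'],o['tcp_rot'])
c=wcap('w4');rectify(c,.056,'r4')"
```

```text
[ 1.03643839  0.60777604 -1.89770093] [-0.03857992  0.24622882  0.2136875 ] 0.15394287310593144 [-0.16375634  0.13835263  1.98709408 -0.00625161  1.01583845  1.04587278] [3.13684406e+00 2.40475366e-03 3.64454703e-01]
```

View pics/r4.png

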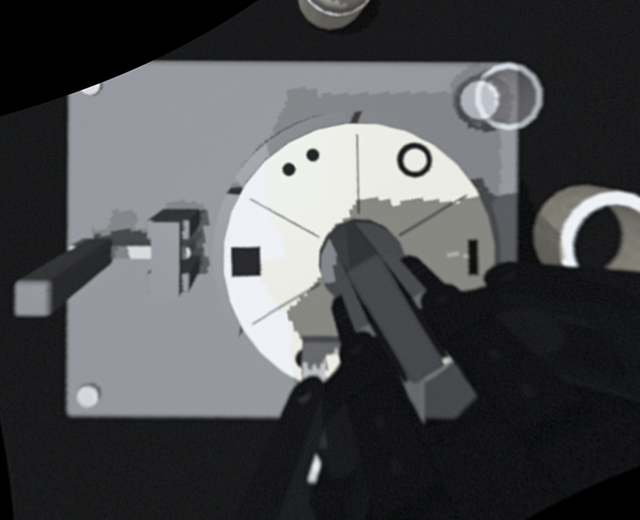

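Request:
{"api": "drive_tool", "payload": {"slide": [[0, 0, 0], [0, 0, 0], [0, 0, 0], [0, 0, 0], [0, 0, 0], [0, 0, 0], [0, 0, 0], [0, 0, 0]], "rot": [[0, 0, 0.1], [0, 0, 0.12], [0, 0, 0.12], [0, 0, 0.08], [0, 0, 0.04], [0, 0, 0.02], [0, 0, 0], [0, 0, 0]], "gripper": [1, 1, 1, 1, 1, 1, 1, 1]}}

```text
clock: 7.75
eef_pos: [0.5179, 0.0279, 0.0793]
tcp_rot: [3.138, 0.002, -0.124]
ft_force: [0.6, -0.5, -1.1]
gripper_width: 0.154
```

```bash
python3 -c "
from h import *
o=sensors.get_obs(); print(o['ft_force'],o['moment'],o['gripper_width'],o['q'],o['tcp_rot'])
c=wcap('w5');rectify(c,.056,'r5')"
```

```text
[ 0.59044133 -0.45503585 -1.13160551] [ 0.02080816  0.23932941 -0.05041217] 0.1537908131802603 [-0.16303169  0.13908037  1.98621181 -0.00455996  1.01795978  1.53424684] [ 3.13777932e+00  1.80449580e-03 -1.24087970e-01]
```

View pics/r5.png

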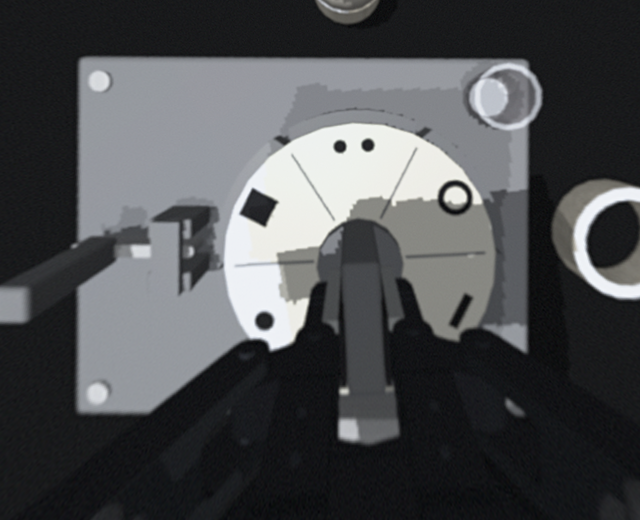

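Request:
{"api": "drive_tool", "payload": {"slide": [[0, 0, 0], [0, 0, 0], [0, 0, 0], [0, 0, 0], [0, 0, 0], [0, 0, 0], [0, 0, 0], [0, 0, 0]], "rot": [[0, 0, 0.03], [0, 0, 0.02], [0, 0, 0.005], [0, 0, 0], [0, 0, 0], [0, 0, 0], [0, 0, 0], [0, 0, 0]], "gripper": [1, 1, 1, 1, 1, -0.3, -0.3, -0.3]}}

```text
clock: 8.6
eef_pos: [0.5186, 0.0279, 0.0799]
tcp_rot: [3.138, -0.0, -0.183]
ft_force: [-1.3, -0.1, -1.2]
gripper_width: 0.644
```

```bash
python3 -c "
from h import *
o=sensors.get_obs(); print(o['ft_force'],o['moment'],o['gripper_width'],o['tcp_rot'])"
```

```text
[-1.28127971 -0.13152971 -1.20544652] [ 0.0022994   0.01416164 -0.00839923] 0.6437203367081212 [ 3.13795526e+00 -3.87824389e-04 -1.82586608e-01]
```

Request:
{"api": "drive_tool", "payload": {"slide": [[0, 0, -15], [0, 0, -25], [0, 0, -25], [0, 0, -25], [0, 0, -20], [0, 0, -10], [0, 0, 0], [0, 0, 0]], "rot": [[0, 0, 0], [0, 0, 0], [0, 0, 0], [0, 0, 0], [0, 0, 0], [0, 0, 0], [0, 0, 0], [0, 0, 0]], "gripper": [-0.3, -0.3, -0.3, -0.3, -0.3, -0.3, -0.3, -0.3]}}

```text
clock: 9.4
eef_pos: [0.5194, 0.0283, 0.2112]
tcp_rot: [3.138, -0.006, -0.183]
ft_force: [0.6, 0.3, -0.4]
gripper_width: 0.651
```

```bash
python3 -c "
from h import *
c=wcap('w6');print(c['p']);rectify(c,.056,'r6');rectify(c,.056,'r6z',(15,50),(75,75),.25)
t=imaging.capture('top'); save(t,'top6')"
```

```text
[0.51942145 0.02834726 0.21121544]
```

View pics/r6.png

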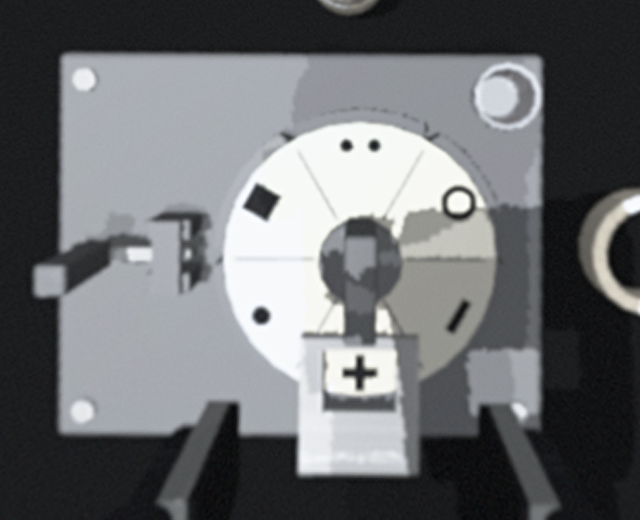

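View pics/r6z.png

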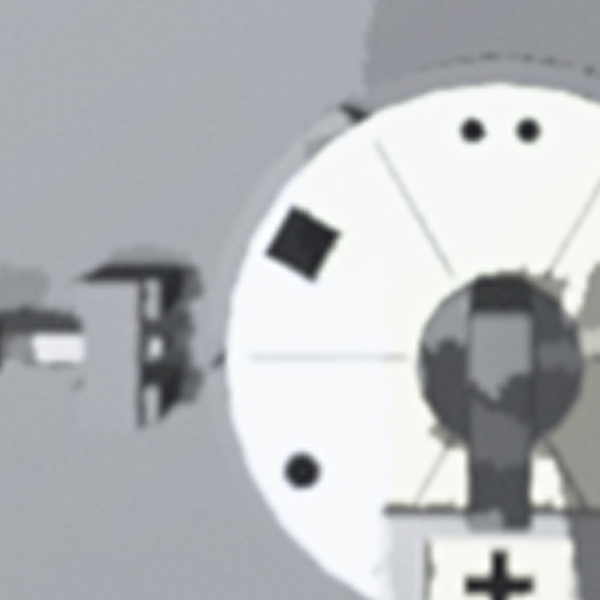

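```bash
python3 -c "
from h import *
c=wcap('w7');rectify(c,.045,'r7',(0,10),(85,105),.28)
im=cv2.imread('pics/r7.png');print(im.shape)
q=rectify(c,.045,'r7z',(0,85),(25,30),.08)
"
```

```text
(608, 750, 3)
```

View pics/r7.png

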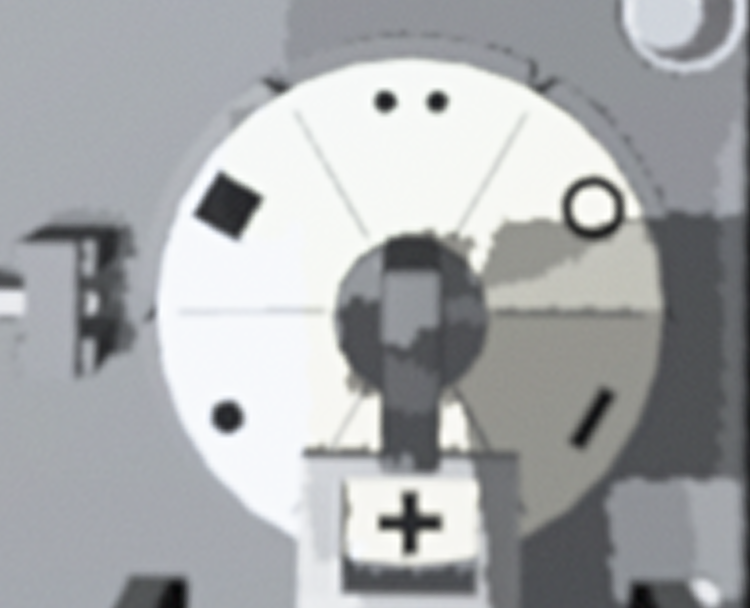

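View pics/r7z.png

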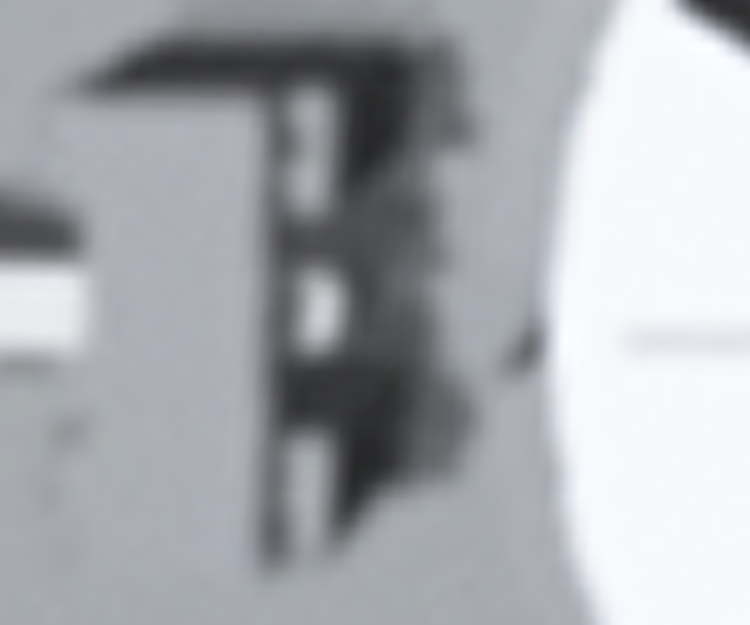

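```bash
python3 -c "
from h import *
c=wcap('w8');rectify(c,.096,'r8',(0,120),(60,60),.2)
plan([*hw(0,135),.13],TH,6)"
```

```text
[-0.1, -22.4, 13.3] [0.001, -0.001, -0.001]
[-0.1, -22.4, 13.3] [0.001, -0.001, -0.001]
[-0.1, -22.4, 13.3] [0.001, -0.001, -0.001]
[-0.0, -22.4, 13.3] [0.001, -0.001, -0.001]
[-0.0, -22.4, 13.3] [0.001, -0.001, -0.001]
[0.0, -22.3, 13.3] [0.001, -0.001, -0.001]
end [0.54273752 0.16031451 0.13      ] [ 3.14159265  0.         -0.176     ]
```

View pics/r8.png

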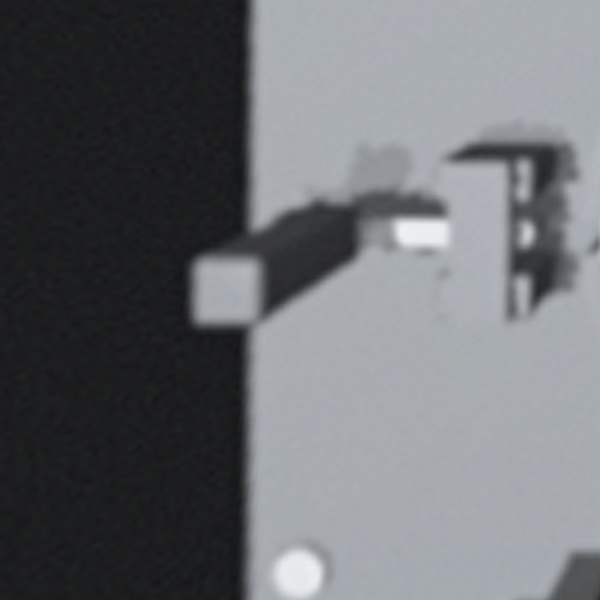

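Request:
{"api": "drive_tool", "payload": {"slide": [[0, -20, 8], [0, -28, 12], [0, -28, 15], [0, -25, 18], [0, -18, 15], [0, -10, 8], [0, -4, 3], [0, 0, 0]], "rot": [[0.001, -0.001, 0], [0.001, -0.001, 0], [0.001, -0.001, 0], [0, -0.001, 0], [0, -0.001, 0], [0, 0, 0], [0, 0, 0], [0, 0, 0]], "gripper": [-0.1, -0.1, -0.1, -0.1, -0.1, -0.1, -0.1, -0.1]}}

```text
clock: 10.4
eef_pos: [0.5411, 0.1624, 0.1217]
tcp_rot: [3.138, 0.011, -0.186]
ft_force: [-0.2, 0.4, -0.7]
gripper_width: 0.549
```

```bash
python3 -c "
from h import *
c=wcap('w9')
plan([*hw(1.3,135),.068],TH,1)"
```

```text
[3.1, 1.1, 45.9] [0.004, 0.011, -0.01]
end [0.54360111 0.16039141 0.07616875] [ 3.14159265  0.         -0.176     ]
```

View pics/w9.png

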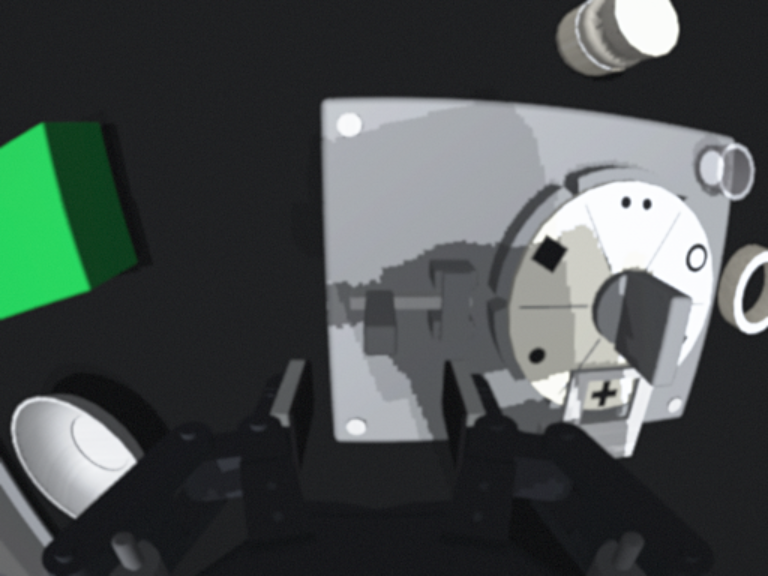

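Request:
{"api": "drive_tool", "payload": {"slide": [[1, 0.5, 12], [1, 0.5, 15], [1, 0, 12], [0, 0, 8], [0, 0, 4], [0, 0, 2], [0, 0, 0], [0, 0, 0]], "rot": [[0.001, 0.003, -0.003], [0.001, 0.003, -0.003], [0.001, 0.003, -0.003], [0.001, 0.002, 0], [0, 0, 0], [0, 0, 0], [0, 0, 0], [0, 0, 0]], "gripper": [-0.1, -0.1, -0.1, -0.1, -0.1, -0.1, -0.1, -0.1]}}

```text
clock: 11.25
eef_pos: [0.5464, 0.1573, 0.0684]
tcp_rot: [-3.14, -0.007, -0.181]
ft_force: [0.6, 1.3, 0.3]
gripper_width: 0.552
```

```bash
cat >> h.py <<'E'
def st():
    o=sensors.get_obs(); d=(np.array(o["eef_pos"])[:2]-X0)*1000; c,s=np.cos(TH),np.sin(TH)
    F=o["ft_force"]; print("house xy",np.round([c*d[0]+s*d[1],-s*d[0]+c*d[1]],2),"z",round(o["eef_pos"][2],4),"rpy",np.round(o["tcp_rot"],3),"Fh",np.round([c*F[0]+s*F[1],-s*F[0]+c*F[1],F[2]],1),"w",round(o["gripper_width"],3),o["clock"])
E
python3 -c "
from h import *
c=wcap('w10');st()"
```

```text
house xy [  4.16 132.71] z 0.0685 rpy [-3.14  -0.007 -0.181] Fh [-1.  -0.3 -0. ] w 0.547 11.3
```

View pics/w10.png

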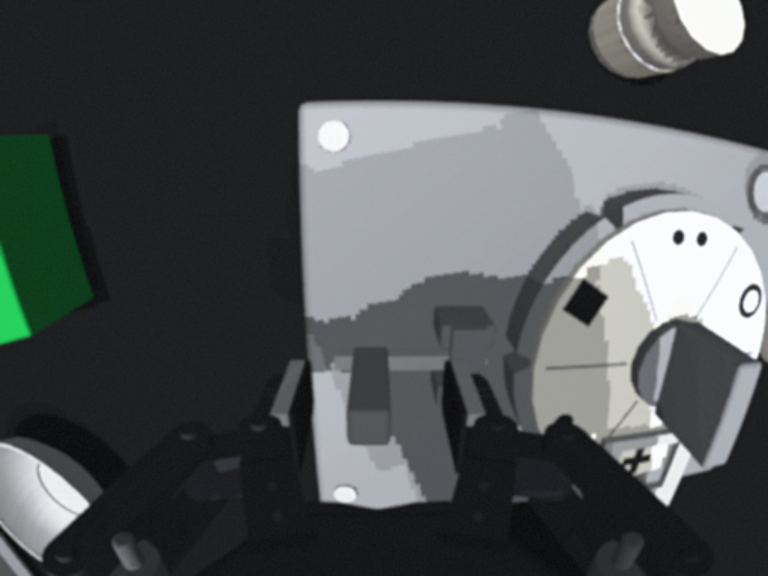

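Request:
{"api": "drive_tool", "payload": {"slide": [[-2, -1.5, 0], [-1, -1, 0], [0, 0, 0], [0, 0, 0], [0, 0, 0], [0, 0, 0], [0, 0, 0], [0, 0, 0]], "rot": [[0, 0, 0], [0, 0, 0], [0, 0, 0], [0, 0, 0], [0, 0, 0], [0, 0, 0], [0, 0, 0], [0, 0, 0]], "gripper": [-0.1, -0.1, 1, 1, 1, 1, 1, 1], "newtons": 25}}

```text
clock: 12.1
eef_pos: [0.5444, 0.1607, 0.0699]
tcp_rot: [-3.14, -0.009, -0.18]
ft_force: [-0.2, -0.7, 1.0]
gripper_width: 0.159
```

```bash
python3 -c "
from h import *
c=wcap('w11');st();rectify(c,.045,'r11',(0,85),(25,30),.08)"
```

```text
house xy [  1.59 135.68] z 0.0699 rpy [-3.14  -0.009 -0.18 ] Fh [-0.4  0.1 -0.1] w 0.156 12.15
```

View pics/w11.png

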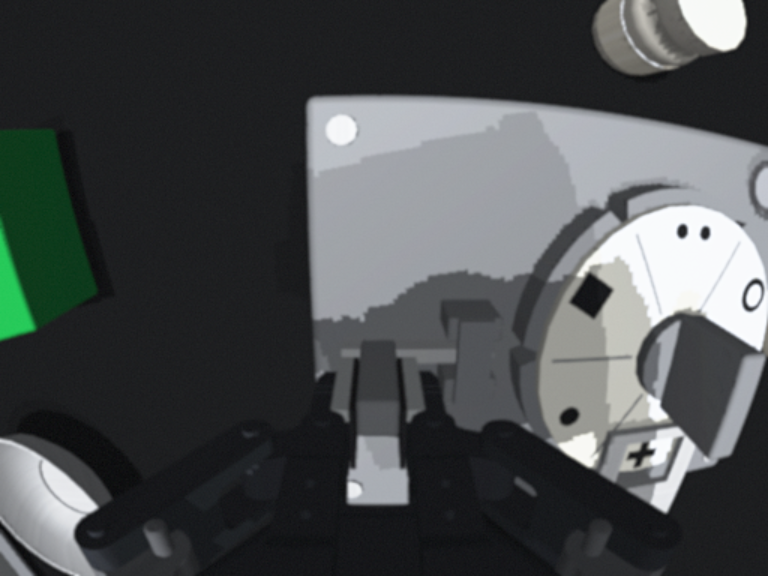

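Request:
{"api": "drive_tool", "payload": {"slide": [[0, 1, 0], [0, 1.5, 0], [0, 1.5, 0], [0, 1.5, 0], [0, 1.5, 0], [0, 1, 0], [0, 1, 0], [0, 0, 0]], "rot": [[0, 0, 0], [0, 0, 0], [0, 0, 0], [0, 0, 0], [0, 0, 0], [0, 0, 0], [0, 0, 0], [0, 0, 0]], "gripper": [1, 1, 1, 1, 1, 1, 1, 1]}}

```text
clock: 12.95
eef_pos: [0.5431, 0.1532, 0.0699]
tcp_rot: [-3.135, -0.01, -0.181]
ft_force: [0.6, 2.8, -0.7]
gripper_width: 0.158
```

```bash
python3 -c "
from h import *
st()"
```

```text
house xy [  1.55 128.06] z 0.0699 rpy [-3.135 -0.01  -0.181] Fh [ 0.1  2.9 -0.7] w 0.158 12.95
```

Request:
{"api": "drive_tool", "payload": {"slide": [[0, 1, 0], [0, 1, 0], [0, 1, 0], [0, 0.7, 0], [0, 0.5, 0], [0, 0.5, 0], [0, 0.5, 0], [0, 0.5, 0]], "rot": [[0, 0, 0], [0, 0, 0], [0, 0, 0], [0, 0, 0], [0, 0, 0], [0, 0, 0], [0, 0, 0], [0, 0, 0]], "gripper": [1, 1, 1, 1, 1, 1, 1, 1]}}

```text
clock: 13.75
eef_pos: [0.542, 0.1472, 0.07]
tcp_rot: [-3.135, -0.01, -0.181]
ft_force: [0.6, 3.9, -0.4]
gripper_width: 0.158
```

```bash
python3 -c "
from h import *
st()"
```

```text
house xy [  1.53 121.9 ] z 0.07 rpy [-3.135 -0.01  -0.181] Fh [-0.1  3.9 -0.4] w 0.158 13.75
```

Request:
{"api": "drive_tool", "payload": {"slide": [[0, 0.5, 0], [0, 0.5, 0], [0, 0.5, 0], [0, 0.5, 0], [0, 0.3, 0], [0, 0.3, 0], [0, 0.2, 0], [0, 0, 0]], "rot": [[0, 0, 0], [0, 0, 0], [0, 0, 0], [0, 0, 0], [0, 0, 0], [0, 0, 0], [0, 0, 0], [0, 0, 0]], "gripper": [1, 1, 1, 1, 1, 1, 1, 1]}}

```text
clock: 14.55
eef_pos: [0.5414, 0.1441, 0.0699]
tcp_rot: [-3.135, -0.01, -0.181]
ft_force: [-0.8, 3.1, -0.8]
gripper_width: 0.158
```

```bash
python3 -c "
from h import *
st()"
```

```text
house xy [  1.48 118.8 ] z 0.0699 rpy [-3.135 -0.01  -0.181] Fh [-1.3  2.9 -0.8] w 0.158 14.55
```

Request:
{"api": "drive_tool", "payload": {"slide": [[0, 0.3, 0], [0, 0.3, 0], [0, 0.2, 0], [0, 0.2, 0], [0, 0, 0], [0, 0, 0], [0, 0, 0], [0, 0, 0]], "rot": [[0, 0, 0], [0, 0, 0], [0, 0, 0], [0, 0, 0], [0, 0, 0], [0, 0, 0], [0, 0, 0], [0, 0, 0]], "gripper": [1, 1, 1, 1, 1, 1, 1, 1]}}

```text
clock: 15.35
eef_pos: [0.5412, 0.1434, 0.0699]
tcp_rot: [-3.135, -0.01, -0.181]
ft_force: [-0.4, 4.0, -0.8]
gripper_width: 0.161
```

```bash
python3 -c "
from h import *
st(); c=wcap('w12')"
```

```text
house xy [  1.49 118.1 ] z 0.0699 rpy [-3.135 -0.01  -0.181] Fh [-1.1  3.9 -0.8] w 0.161 15.35
```

View pics/w12.png

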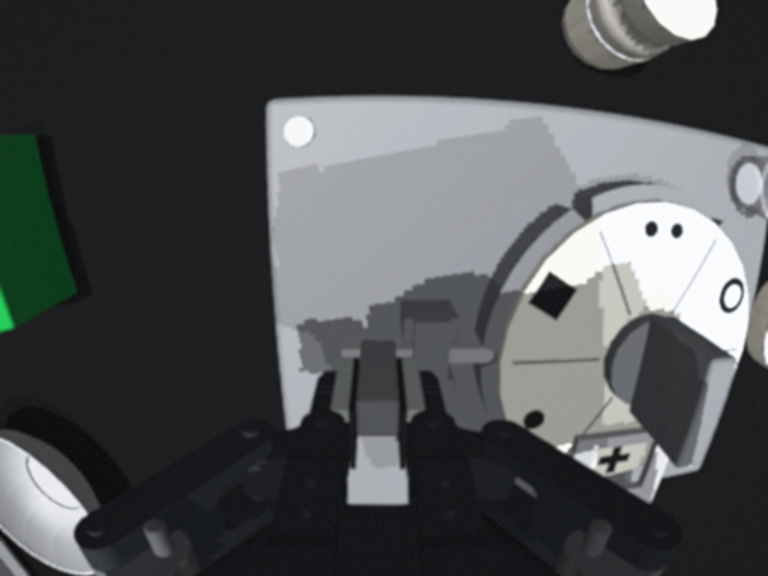

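Request:
{"api": "drive_tool", "payload": {"slide": [[0, 0.3, 0], [0, 0.2, 0], [0, 0.2, 0], [0, 0, 0], [0, 0, 0], [0, 0, 0], [0, 0, 0], [0, 0, 0]], "rot": [[0, 0, 0], [0, 0, 0], [0, 0, 0], [0, 0, 0], [0, 0, 0], [0, 0, 0], [0, 0, 0], [0, 0, 0]], "gripper": [1, 1, 1, 1, 1, 1, 1, 1]}}

```text
clock: 16.2
eef_pos: [0.5412, 0.1433, 0.07]
tcp_rot: [-3.133, -0.011, -0.181]
ft_force: [2.1, 3.8, -0.9]
gripper_width: 0.151
```

```bash
python3 -c "
from h import *
st()"
```

```text
house xy [  1.48 118.02] z 0.07 rpy [-3.133 -0.011 -0.181] Fh [ 1.4  4.1 -0.9] w 0.151 16.2
```

Request:
{"api": "drive_tool", "payload": {"slide": [[0, 0.5, 0], [0, 0.5, 0], [0, 0, 0], [0, 0, 0], [0, 0, 0], [0, 0, 0], [0, 0, 0], [0, 0, 0]], "rot": [[0, 0, 0], [0, 0, 0], [0, 0, 0], [0, 0, 0], [0, 0, 0], [0, 0, 0], [0, 0, 0], [0, 0, 0]], "gripper": [1, 1, 1, 1, -0.1, -0.1, -0.1, -0.1]}}

```text
clock: 17.0
eef_pos: [0.5408, 0.1408, 0.0697]
tcp_rot: [-3.136, -0.01, -0.181]
ft_force: [0.5, -0.1, -0.2]
gripper_width: 0.554
```

```bash
python3 -c "
from h import *
st()"
```

```text
house xy [  1.48 115.44] z 0.0697 rpy [-3.136 -0.01  -0.181] Fh [ 0.5  0.  -0.2] w 0.554 17.0
```

Request:
{"api": "drive_tool", "payload": {"slide": [[0, 0, -10], [0, 0, -20], [0, 0, -25], [0, 0, -25], [0, 0, -25], [0, 0, -15], [0, 0, -5], [0, 0, 0]], "rot": [[0, 0, 0], [0, 0, 0], [0, 0, 0], [0, 0, 0], [0, 0, 0], [0, 0, 0], [0, 0, 0], [0, 0, 0]], "gripper": [-0.1, -0.1, -0.1, -0.1, -0.1, -0.1, -0.1, -0.1]}}

```text
clock: 17.8
eef_pos: [0.5393, 0.1394, 0.2038]
tcp_rot: [-3.137, -0.012, -0.181]
ft_force: [-0.1, 0.0, -0.2]
gripper_width: 0.549
```

```bash
python3 -c "
from h import *
st(); c=wcap('w13'); rectify(c,.096,'r13',(0,120),(60,60),.2); rectify(c,.056,'r13w',(0,20))"
```

```text
house xy [  0.29 113.84] z 0.2038 rpy [-3.137 -0.012 -0.181] Fh [-0.1  0.  -0.2] w 0.549 17.8
```

View pics/r13.png

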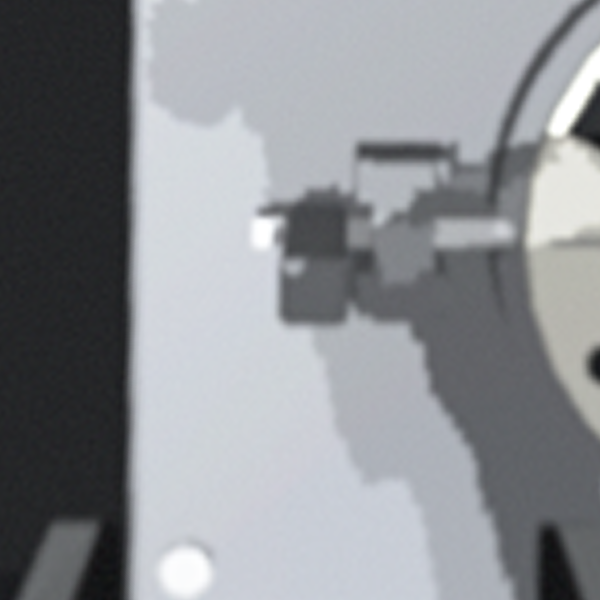

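View pics/r13w.png

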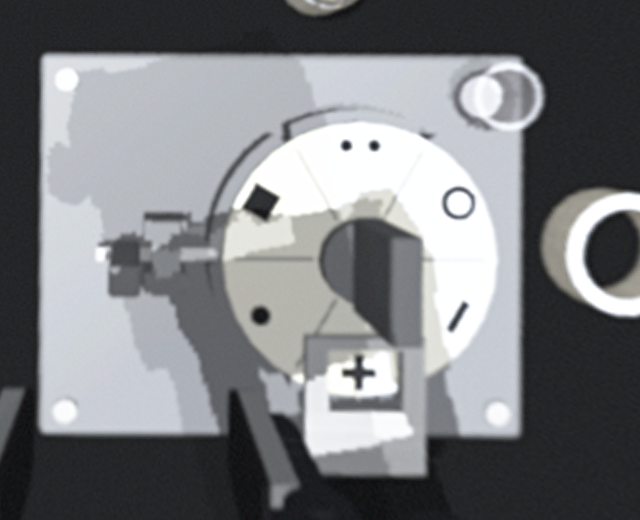

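```bash
python3 -c "
from h import *
job.finish_job(); st()"
```

```text
the job is handed in; nothing more can be done
the job is handed in; nothing more can be done
```

I turned the wheel about 140° clockwise by its knob until the cross stood centred in the window, then released it. I then pinched the bolt tab and slid the bolt gently inwards, and it went home on the first try. I let go, lifted clear and handed the job in at about 18 s. No verdict is reported.

**Bolt:** it travelled about 17.6 mm of the nominal 18 mm, measured both by the tool's travel and by the wrist camera. It went past the 12 mm rim stop without catching and stopped firmly at the end. The last picture puts the tab at y ≈ 117 mm in the housing frame, where seated is 117 mm.

**Force:** readings during the push stayed around 3–4 N, close to the bolt's own drag. I read them only at the end of each move, so brief peaks are not ruled out. After release the arm sprang about 2.6 mm inwards, so it had been flexed slightly against the seated bolt.

**Cross:** in the last picture it is still centred in the window, and the wheel had not visibly turned while the bolt went in.

**Bystanders and gripper:** I never went near the bystanders and saw none of them moved. I did not measure their positions at the end. The gripper was open and clear of everything.

**Disagreements:** the top camera and the wrist camera placed the housing about 2 mm apart, and I used the wrist camera's value. Before the push, the notch looked about 1.6 mm off the bolt's line, which is inside the 4 mm the bolt takes up.

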